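# Load the long work-lamp cell into its charger

## Robot

A 6-joint arm with a two-finger parallel gripper is mounted at the origin on the work surface. World frame = base frame: x ahead of the robot, y to its left, z up, the work surface at z = 0. Lengths are in m, angles in rad, forces in N, time in s.
With the tool pointing down it reaches from about 0.375 to 0.975 m from the base axis. Payload 3.8 kg.
Tool frame: the origin (TCP) lies at the very end of the fingers, on their centre line; the grasp point (between the pads) lies 19 mm behind it; z points along the fingers, y is the line along which they close (so a half turn about z gives the same grasp; the last joint's range is limited). The gripper opens to 85 mm and grips with 20 to 120 N. Pads are 22 mm wide; open, the fingers measure 114 mm over their backs; the gripper's body (76 mm by 85 mm) begins 54 mm behind the grasp point. The pads swing forward as they close: fully open they stand 13 mm farther back than shut.
Start: joints at [1.186, 0.264, 1.604, -0, 1.274, -0.037], TCP at [0.23, 0.635, 0.231] pointing down, gripper open.
Joint ranges: [-2.63, 2.63], [-0.94, 2.18], [0.31, 2.57], [-1.31, 4.45], [0, 2.66], [-2.55, 2.55]. Speed limits (rad/s): [2.57, 2.57, 3.14, 3.14, 3.14, 3.14].

## Interface

Orientations are given as a rotation vector (axis times angle).
In Python, from workcell import monitor, viewer, job gives the robot as it stands. The module is installed in compiled form; this text tells all that it offers.
- The arm moves only by the tool step_arm, never from a script. Its argument "series" is one flat list of numbers, 4 for each row, row after row: the shift along the tool's x, y, z in m, then the turn about the tool's z in rad. A call has 1 to 8 rows; each row is the pose to reach, as a shift and turn from the pose commanded when the call began, along the tool's axes at that moment; what a row does not reach only later rows make up. A row lasts 1/8 s, in which the tool goes at most 62.5 mm and 10.7 degrees, less where a joint would pass 70% of its speed; a pose out of reach is approached as far as the arm can. A call with a gripper value outside its range is refused whole. "gripper" is the opening, from 0 (shut) to 1 (fully open), set as the call begins (left out, the last holds). The fingers move at their own pace and stop on an object; "newtons" is the grip in N (left out, the last holds). Time passes only in rows, so rows that repeat a pose let the fingers close. It gives the time, the measured TCP pose, the force, the opening and the grip force at its end, in the units of the state.
- monitor.read_state(): the state, without advancing time (a new reading comes with each control period).
- viewer.read_camera(name): name is "scene" or "top"; returns a dict with "image" (480x640x3 uint8, red, green, blue), "intrinsics" (3x3 intrinsics, pixels), "T" (4x4, takes a point from camera to world coordinates). Camera axes: x right, y up, looking along -z (the intrinsics and any distortion apply to the point x, -y, -z); pixel columns grow to the right and rows downward; lengths in m; the calibration is good to about 2 mm. A picture is of the moment at which its call begins. There is no depth.
- job.finish_job(): hands the job in; it is judged then, once.
Trained networks look in a picture, given as the dict that the camera call returned (one of the last four; its "shot" number tells which), for a name from the list of things; names that differ only in an ending like _2 or _b are one class to them, and where a whole thing is asked for, a point or a joint stands for the part that bears it (a point fixed in the world has none). Each returns a list of dicts, best first, with "score" (0 to 1); they miss things now and then, are a little off and sometimes report something else, mostly with a low value. They report only what shows in the picture. A call takes as long as a camera call. They do not tell look-alikes from the thing itself.
- viewer.boxes_of(picture, label): "extent" ([centre column, centre row, width, height] in pixels, round what is visible of it).
- viewer.spot_point(picture, label): "point" ([column, row] in pixels: a listed point, or the origin of a listed thing).
The state is a dict: "time": time; "q": joint angles; "joint_vel": joint speeds; "joint_torque": joint torques, N m; "tool_pos": TCP position; "tcp_rot": TCP orientation; "wrist_force": force on the tool from outside, world axes, zero at the start; "torque": the same for the moment, N m; "width": opening from 0.0 (shut) to 1.0 (fully open); "grip_force": force on a finger pad.
Only numpy, scipy, OpenCV 4.12 (cv2) and the standard library are available. Lean on these libraries where they do the work, as an engineer would, in place of code of your own. Each camera call takes 0.05 s, during which the arm holds its last target. There are 200 camera calls.

## Task

Put the longer of the two battery cells lying on the wooden rest into the charger's bay, flat end towards the spring contact. Push the spring contact back with the tilted cell's flat end, then tip the button end down in front of the fixed contact, so that the cell lies level on the bay's saddles; let go of it.

Things in the scene. Friction and masses are not known exactly. Their poses are not given: they have to be found in the camera images.
- cell_mid (a point): Centre of the long cell: plain grey cylinder, steel ends, 33 mm across, 90 mm long, 0.23 kg. Its y axis runs along it to the button end (+y); the other end is flat. Lies level, axis 36 mm above the table, on one of two saddles (either) of a wooden rest with an 8 mm base; a 61 mm cell lies on the other, 95 mm off. Saddles are under 34 mm wide and bear 14 to 42 mm either side of the middle.
- cell_button (a point): Tip of the long cell's button, the small steel knob (10 mm across, 3 mm high, part of the 90 mm) in the middle of its +y end; on the cell's axis, 45 mm from cell_mid. The cell may lie rolled about its axis by any angle.
- bay (a point): Where cell_mid lies when home, 58 mm above the table. y: level along the bay from spring (-y) to fixed contact (+y); z up. Charger, fixed to the bench: green body 90 x 185 mm, top 28 mm below here; black V saddles like the rest's centre the cell, open at the sides for fingers. Fixed contact: black block 44 mm wide, y = 45 to 59 mm, top 8.5 mm above here; too high to let the cell down level.
- spring_contact (a joint): How far (m) the brass contact block is pushed to -y of the bay: 0 unpressed (4 N starts it), 0.014 with the cell home (7 N), stop 0.032 (10 N); springs back. Block: 26 mm wide, from 10 mm below bay's height up to that height; unpressed face at y = -31 mm of bay, so 76 mm are free between the contacts. Green spring housing behind it from y = -72 mm, top level with bay.
There are look-alikes about, which are no part of the job. What is shaped like the part that bears cell_mid but black or red is not meant.

How it is judged:
By the outcome, as a careful person would: the job done as asked, in the order asked, and still so for the second after the job is handed in, with the robot touching nothing.
It also fails if it takes over 40 s, if anything falls off the work surface, if the arm or the gripper's body presses on something with over 40 N, if the wrist force passes 120 N, or if a joint passes its speed limit or range.

## Working session

There is one attempt and no reset: what is moved stays moved. The work goes in short steps, Python scripts to look and compute and a tool call to move; the robot and the scene stay as the last step left them, time stands still between calls to the robot, and variables do not carry over. Pictures are saved under pics/ and viewed, at most 10 in all, crops included, and the job is handed in when it is done.

Besides the shell and the picture viewer there is one more tool, called as name(argument=value, ...) on one line, values as JSON. step_arm: Moves the arm, as the interface text tells. Its arguments: {"type":"object","properties":{"series":{"type":"array"},"gripper":{"type":"number"},"newtons":{"type":"number"}},"required":["series"]}

```bash
mkdir -p pics
cat > h.py <<'E'
import numpy as np, cv2
from workcell import monitor, viewer, job
def shot(cam,name=None):
    p=viewer.read_camera(cam)
    if name: cv2.imwrite('pics/'+name,p['image'][:,:,::-1])
    return p
def ray(p,uv):
    K=np.array(p['intrinsics']);T=np.array(p['T'])
    d=np.linalg.inv(K)@[uv[0],uv[1],1]
    return T[:3,3],T[:3,:3]@np.array([d[0],-d[1],-d[2]])
def atz(p,uv,z):
    o,d=ray(p,uv);return o+d*(z-o[2])/d[2]
def proj(p,X):
    K=np.array(p['intrinsics']);T=np.array(p['T'])
    c=T[:3,:3].T@(np.array(X)-T[:3,3]);u=K@[c[0],-c[1],-c[2]];return u[:2]/u[2]
E
python3 - <<'E'
from h import *
s=monitor.read_state();print({k:np.round(v,3) for k,v in s.items()})
for c in ['scene','top']:
    p=shot(c,c+'1.png');print(c,p.keys(),np.round(p['T'],3).tolist(),np.array(p['intrinsics']).tolist())
    for n,z in [('cell_mid',.036),('cell_button',.036),('bay',.058),('spring_contact',.05)]:
        for r in viewer.spot_point(p,n)[:4]: print(n,np.round(r['point'],1),round(r['score'],2),atz(p,r['point'],z).round(4))
        if n!='bay':
            for r in viewer.boxes_of(p,n)[:4]: print('  box',n,np.round(r['extent'],1),round(r['score'],2))
E
```

```text
{'time': np.float64(0.0), 'q': array([ 1.186,  0.265,  1.605,  0.   ,  1.274, -0.037]), 'joint_vel': array([ 0.   ,  0.   , -0.   , -0.   , -0.001,  0.001]), 'joint_torque': array([ 2.0000e-03, -5.1510e+01, -3.6732e+01,  0.0000e+00,  1.3000e-02,
       -0.0000e+00]), 'tool_pos': array([0.23 , 0.634, 0.23 ]), 'tcp_rot': array([-5.430e-01, -3.094e+00,  3.000e-03]), 'wrist_force': array([-0.146, -1.078,  0.295]), 'torque': array([-0.015,  0.017,  0.022]), 'grip_force': np.float64(0.0), 'width': np.float64(0.999)}
scene dict_keys(['image', 'intrinsics', 'T', 'shot']) [[0.327, -0.653, 0.683, 1.054], [0.945, 0.234, -0.229, -0.137], [-0.011, 0.72, 0.693, 0.639], [0.0, 0.0, 0.0, 1.0]] [[438.56913345219334, 0.0, 326.10548693617244], [0.0, 438.56913345219334, 237.87142301996], [0.0, 0.0, 1.0]]
cell_mid [375.8 198.8] 0.87 [0.3804 0.2043 0.036 ]
cell_mid [397.1 238.9] 0.81 [0.51  0.193 0.036]
cell_mid [414.3 230.2] 0.66 [0.4989 0.2365 0.036 ]
cell_mid [337.1 297.8] 0.58 [0.6081 0.031  0.036 ]
  box cell_mid [380.4 199.7  43.9  16.3] 0.92
  box cell_mid [336.1 295.7  46.3  26.4] 0.76
  box cell_mid [398.  239.2  41.   28.7] 0.62
cell_button [401.1 197.7] 0.87 [0.3957 0.2577 0.036 ]
cell_button [413.9 228.7] 0.76 [0.4946 0.2378 0.036 ]
cell_button [361.7 289.7] 0.71 [0.6057 0.0781 0.036 ]
  box cell_button [399.1 239.1  43.7  34. ] 0.85
  box cell_button [334.4 295.3  48.   24. ] 0.83
  box cell_button [380.6 200.4  42.1  16.9] 0.82
bay [211.7 275.5] 0.55 [ 0.5038 -0.166   0.058 ]Traceback (most recent call last):
  File "<stdin>", line 6, in <module>
ValueError: it knows: bay, cell_button, cell_mid
```

Run:
```python
from h import *
c='top'
p=shot(c,c+'1.png');print(np.round(p['T'],3).tolist(),np.array(p['intrinsics']).tolist())
for n,z in [('cell_mid',.036),('cell_button',.036),('bay',.058)]:
    for r in viewer.spot_point(p,n)[:4]: print(n,np.round(r['point'],1),round(r['score'],2),atz(p,r['point'],z).round(4))
    if n=='cell_mid':
        for r in viewer.boxes_of(p,n)[:4]: print('  box',n,np.round(r['extent'],1),round(r['score'],2))
```

```text
[[0.008, 0.998, -0.069, 0.407], [-1.0, 0.009, 0.018, 0.065], [0.018, 0.069, 0.997, 0.998], [0.0, 0.0, 0.0, 1.0]] [[500.54458255860277, 0.0, 314.67673392993544], [0.0, 500.54458255860277, 230.76880272655762], [0.0, 0.0, 1.0]]
cell_mid [225.8 288.7] 0.84 [0.3615 0.2166 0.036 ]
cell_mid [319.7 177.7] 0.72 [0.577  0.0393 0.036 ]
cell_mid [237.5 212.9] 0.69 [0.5068 0.1971 0.036 ]
  box cell_mid [322.8 176.8  50.4  22.3] 0.9
  box cell_mid [237.1 213.2  50.   29.7] 0.57
cell_button [212.6 220. ] 0.8 [0.4926 0.2446 0.036 ]
cell_button [200.2 282.3] 0.76 [0.3732 0.2655 0.036 ]
cell_button [297.9 173.7] 0.65 [0.5844 0.0817 0.036 ]
bay [427.2 221.6] 0.92 [ 0.4916 -0.1643  0.058 ]
```

View pics/scene1.png

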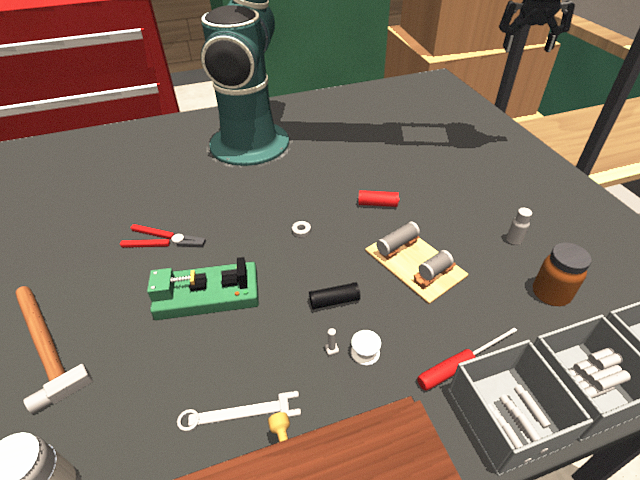

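View pics/top1.png

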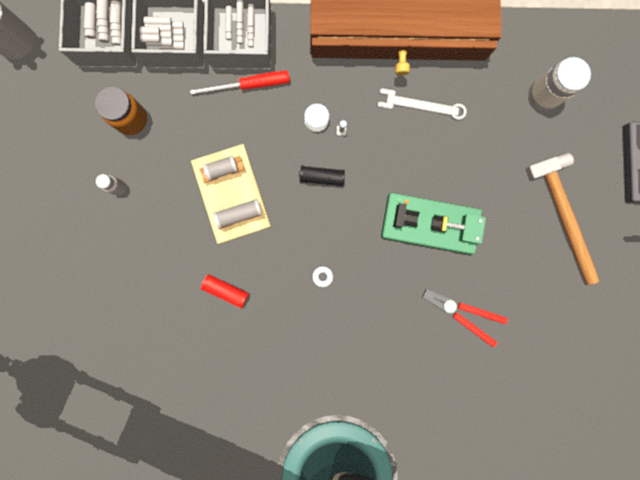

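The long cell sits at top (237,213) / scene (398,239), and the charger at top (433,222). The fixed contact faces world +y and the spring faces −y. I'll zoom in on both.

Run:
```python
import cv2,numpy as np
a=cv2.imread('pics/top1.png');b=cv2.imread('pics/scene1.png')
f=lambda im,c,r,w,h:cv2.resize(im[r:r+h,c:c+w],(400,300),interpolation=cv2.INTER_CUBIC)
cv2.imwrite('pics/crops.png',np.vstack([np.hstack([f(a,380,180,120,90),f(a,185,160,100,75)]),np.hstack([f(b,145,245,120,90),f(b,360,210,100,75)])]))
```

```text
(no output)
```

View pics/crops.png

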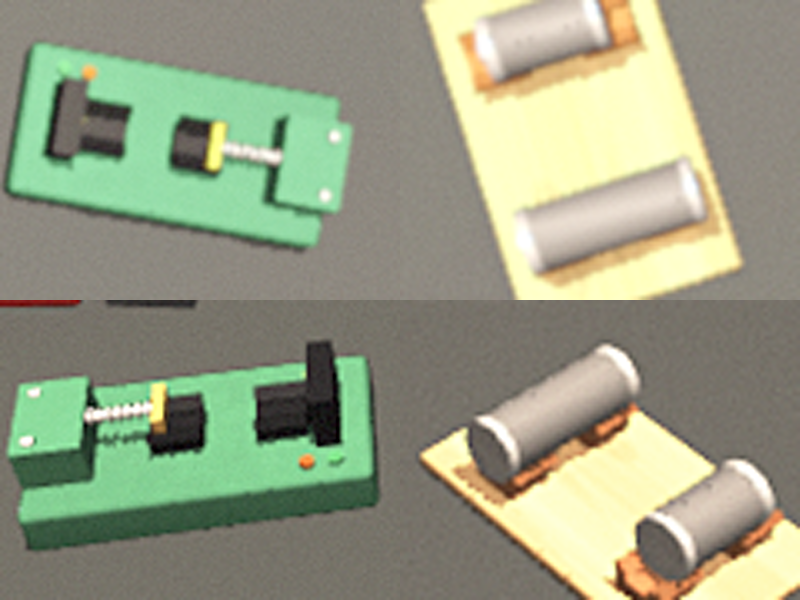

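The top and scene crops show the flat end of the long cell at its −y end (scene crop 495,450), with no knob visible there. So the button is at the +y end, as the network says. In the top view, the fixed block's inner edge is at about (404,216) and the housing's inner edge is at about (463,228).

Run:
```python
from h import *
p=shot('top');s=shot('scene')
A=atz(p,(404.3,216.45),.0665);B=atz(p,(463.5,227.7),.058)
d=(A-B)[:2];print(A,B,np.linalg.norm(d)); u=d/np.linalg.norm(d);m=A[:2]-u*45;print('bay',m,B[:2]+u*72,'ang',np.degrees(np.arctan2(u[1],u[0])))
S=atz(s,(172,273.7),.058);print('scene B',S)
print('body corners',[atz(p,c,.03)[:2].round(4) for c in [(390.5,193.5),(482,209.5),(475.7,254),(383,237.5)]])
# cell from top (crop) ends: lines of the grey/silver ends at axis-level silhouettes
e=lambda x,y:(185+x/4-100,160+y/4)
e1=(185+(522-400+548-400)/2/4,160+(240)/4);e2=(185+(690-400)/4,160+190/4)
print('cell ends top',atz(p,e1,.036),atz(p,e2,.036))
# scene: silhouette ends
f=lambda x,y:(360+(x-400)/4,210+(y-300)/4)
print('flat centre scene',atz(s,f(490,450),.036),'far',atz(s,f(622,365),.036))
for q in (p,s):
  r=[viewer.spot_point(q,n) for n in('cell_mid','cell_button','bay')]
  for n,l,z in zip('mbB',r,(.036,.036,.058)):
    for t in l: print(n,np.round(t['point'],1),round(t['score'],2),atz(q,t['point'],z).round(4))
```

```text
[ 0.50006804 -0.11912901  0.0665    ] [ 0.48063179 -0.23321339  0.058     ] 0.11572818921511283
bay [ -7.0575662 -44.4799469] [12.57284659 70.74409525] ang 80.33150044258996
scene B [ 0.47585726 -0.23184578  0.058     ]
body corners [array([ 0.5485, -0.0995]), array([ 0.5189, -0.279 ]), array([ 0.4318, -0.2653]), array([ 0.4622, -0.0847])]
cell ends top [0.49270212 0.23281397 0.036     ] [0.51762708 0.15884971 0.036     ]
flat centre scene [0.52217127 0.15600623 0.036     ] far [0.48911912 0.24424172 0.036     ]
m [238.3 213.5] 0.85 [0.5056 0.1956 0.036 ]
m [319.8 178. ] 0.74 [0.5764 0.0391 0.036 ]
m [428.5 221.8] 0.6 [ 0.4932 -0.1722  0.036 ]
m [227.2 289.4] 0.59 [0.3602 0.214  0.036 ]
b [295.7 173.7] 0.9 [0.5843 0.0859 0.036 ]
b [205.4 283. ] 0.88 [0.372  0.2556 0.036 ]
b [213.4 218. ] 0.82 [0.4965 0.2431 0.036 ]
B [427.  220.6] 0.56 [ 0.4935 -0.1639  0.058 ]
m [400.1 239.3] 0.84 [0.513 0.198 0.036]
m [378.2 199.3] 0.81 [0.3838 0.2085 0.036 ]
m [335.9 293.2] 0.75 [0.5978 0.0325 0.036 ]
b [400.2 199.3] 0.93 [0.4    0.2534 0.036 ]
b [415.1 228.7] 0.91 [0.4954 0.2401 0.036 ]
b [361.2 290.5] 0.6 [0.6071 0.0765 0.036 ]
B [213.6 275.1] 0.91 [ 0.504  -0.1627  0.058 ]
```

```bash
cat >> h.py <<'E'
from scipy.spatial.transform import Rotation as R
def togo(x,y,z,ang):
    s=monitor.read_state();M=R.from_rotvec(s['tcp_rot']).as_matrix()
    d=M.T@(np.array([x,y,z])-s['tool_pos']);a=np.degrees(np.arctan2(M[1,0],M[0,0]))
    t=-np.radians((ang-a+180)%360-180)
    print('t',round(s['time'],2),'pos',np.round(s['tool_pos'],4),'ang',round(a,2),'go',np.round(d,4),'turn',round(t,4),'F',np.round(s['wrist_force'],1),'w',round(s['width'],3),round(s['grip_force'],1),'z',M[:,2].round(4))
E
python3 -c "
from h import *
togo(.5055,.198,.15,108)"
```

```text
t 0.95 pos [0.23   0.6346 0.2313] ang 160.08 go [-0.4078 -0.3166  0.0813] turn 0.9089 F [0.9 0.1 0.6] w 1.0 0.0 z [ 0.  0. -1.]
```

step_arm(series=[-0.045,-0.035,0.009,0.114,-0.091,-0.07,0.018,0.228,-0.136,-0.106,0.027,0.342,-0.181,-0.141,0.036,0.456,-0.227,-0.176,0.045,0.57,-0.272,-0.211,0.054,0.684,-0.317,-0.246,0.063,0.798,-0.363,-0.281,0.072,0.909], gripper=1)

```text
time: 1.95
tool_pos: [0.4765, 0.2452, 0.1595]
tcp_rot: [1.851, 2.538, 0.002]
wrist_force: [1.1, 1.2, -0.1]
width: 1.0
grip_force: 0.0
```

```bash
python3 -c "
from h import *
togo(.5055,.198,.12,108)"
```

```text
t 1.95 pos [0.4765 0.2452 0.1595] ang 107.79 go [-0.0538  0.0132  0.0395] turn -0.0037 F [ 1.1  1.2 -0.1] w 1.0 0.0 z [ 1.e-03  5.e-04 -1.e+00]
```

step_arm(series=[-0.027,0.006,0.02,-0.004,-0.054,0.013,0.04,-0.004,-0.054,0.013,0.04,-0.004])

```text
time: 2.33
tool_pos: [0.504, 0.1974, 0.1176]
tcp_rot: [-1.844, -2.541, 0.005]
wrist_force: [-0.6, 0.8, 0.2]
width: 1.005
grip_force: 0.0
```

Run:
```python
from h import *
s=shot('scene');im=s['image'][:,:,::-1].copy()
c=np.array([.5055,.198,.036]);u=np.array([np.cos(np.radians(108)),np.sin(np.radians(108)),0])
for X,col in((c-.045*u,(0,0,255)),(c,(0,255,0)),(c+.045*u,(255,0,0)),(monitor.read_state()['tool_pos'],(0,255,255))):
    cv2.drawMarker(im,tuple(int(round(v)) for v in proj(s,X)),col,0,5)
cv2.imwrite('pics/s2.png',cv2.resize(im[120:290,300:500],(800,600+80),interpolation=2)[:600])
togo(.5055,.198,.017,108)
```

```text
t 2.38 pos [0.5042 0.1986 0.1186] ang 108.1 go [-0.001   0.0012  0.1016] turn 0.0018 F [-0.4  0.5  0.3] w 1.001 0.0 z [-1.8e-03 -2.0e-04 -1.0e+00]
```

View pics/s2.png

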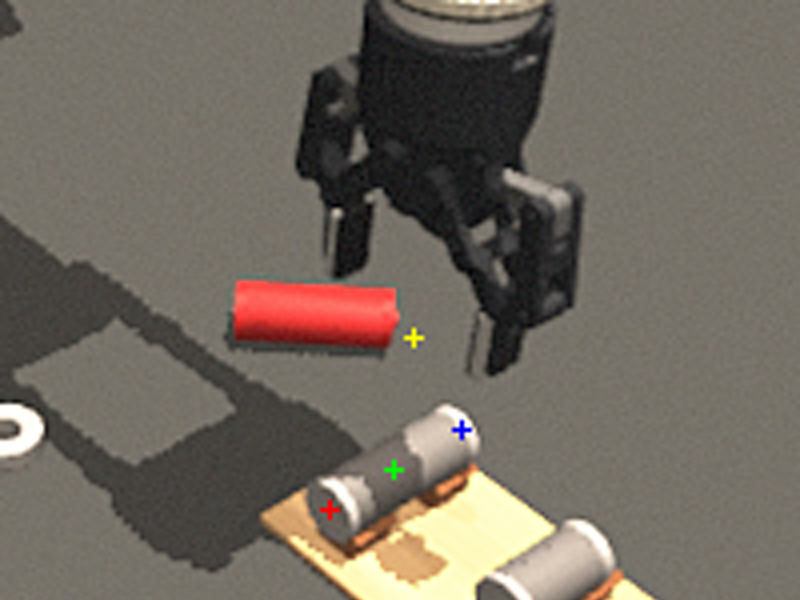

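The projected markers fall on the cell's flat face (330,508), middle (394,470) and button end (461,430). The estimate holds, so I'll descend and grip.

step_arm(series=[-0.001,0.001,0.05,0.002,-0.001,0.001,0.09,0.002,-0.001,0.001,0.102,0.002,-0.001,0.001,0.102,0.002])

```text
time: 2.88
tool_pos: [0.5057, 0.1994, 0.0176]
tcp_rot: [-1.843, -2.544, 0.0]
wrist_force: [-0.1, 1.1, -0.4]
width: 1.005
grip_force: 0.0
```

step_arm(series=[0,0,0,0,0,0,0,0,0,0,0,0,0,0,0,0,0,0,0,0,0,0,0,0], gripper=0, newtons=30)

```text
time: 3.62
tool_pos: [0.5055, 0.1986, 0.0185]
tcp_rot: [-1.844, -2.543, 0.001]
wrist_force: [-5.5, -0.4, 7.5]
width: 0.379
grip_force: 29.6
```

step_arm(series=[0,0,-0.02,0,0,0,-0.07,0,0,0,-0.12,0,0,0,-0.12,0])

```text
time: 4.12
tool_pos: [0.5096, 0.1999, 0.1427]
tcp_rot: [1.841, 2.538, 0.013]
wrist_force: [0.7, -0.8, -1.9]
width: 0.378
grip_force: 30.6
```

Run:
```python
from h import *
s=shot('scene');im=s['image'][:,:,::-1].copy()
cv2.imwrite('pics/s3.png',cv2.resize(im[100:270,300:500],(800,680),interpolation=2)[:600])
u=np.array([np.cos(np.radians(80.4)),np.sin(np.radians(80.4))])
b=np.array([.4925,-.163])+.022*u
togo(*b,.139,80.4)
```

```text
t 4.17 pos [0.5075 0.1992 0.1397] ang 108.1 go [-3.201e-01 -1.165e-01  1.000e-04] turn 0.4834 F [ 0.6 -0.8 -2.7] w 0.374 30.6 z [ 0.0048  0.0017 -1.    ]
```

View pics/s3.png

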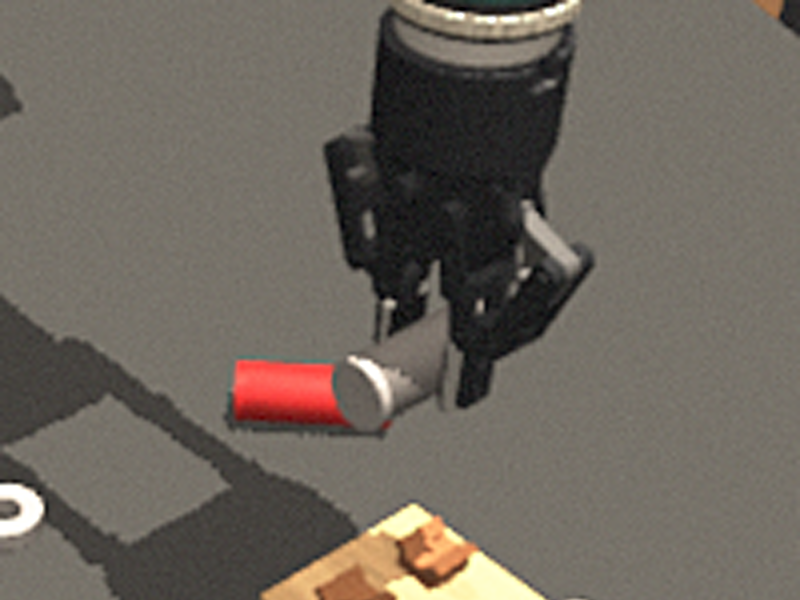

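The cell is held level with the flat face visible at (360,395). Now to carry it above the charger.

step_arm(series=[-0.054,-0.02,0,0.08,-0.107,-0.039,0,0.16,-0.16,-0.058,0,0.24,-0.213,-0.078,0,0.32,-0.266,-0.097,0,0.4,-0.32,-0.1165,0,0.483,-0.32,-0.1165,0,0.483,-0.32,-0.1165,0,0.483])

```text
time: 5.18
tool_pos: [0.4929, -0.1412, 0.1352]
tcp_rot: [-2.397, -2.025, 0.003]
wrist_force: [-0.5, 0.1, -2.5]
width: 0.376
grip_force: 30.5
```

```bash
cat >> h.py <<'E'
ANG=80.4;u=np.array([np.cos(np.radians(ANG)),np.sin(np.radians(ANG)),0]);BAY=np.array([.4925,-.163,.058]);lat=np.array([u[1],-u[0],0])
def bayrel():
    s=monitor.read_state();d=s['tool_pos']-BAY
    print('bay-rel y',round(d@u*1e3,1),'lat',round(d@lat*1e3,1),'z axis',round((s['tool_pos'][2]+.0175-.058)*1e3,1))
E
python3 - <<'E'
from h import *
bayrel();b=BAY+.022*u
togo(*b[:2],.085,80.4)
p=shot('top');s=shot('scene')
f=lambda im,c,r,w,h:cv2.resize(im[r:r+h,c:c+w,::-1],(400,300),interpolation=2)
a=p['image'].copy();c=s['image'].copy()
for q,im in((p,a),(s,c)):
  for y,z in((45,8.5),(-72,0),(-31,0),(59,8.5)):
    for l in(-13,13) if y==-31 else (-22,22):
      cv2.circle(im,tuple(int(round(v)) for v in proj(q,BAY+u*y/1e3+lat*l/1e3+[0,0,z/1e3])),0,(255,0,255),-1)
cv2.imwrite('pics/s4.png',np.hstack([f(a,370,165,128,96),f(c,140,200,140,105)]))
E
```

```text
bay-rel y 21.5 lat -3.3 z axis 94.7
t 5.17 pos [ 0.4929 -0.1412  0.1352] ang 80.37 go [0.0004 0.0035 0.0502] turn -0.0005 F [-0.5  0.1 -2.5] w 0.376 30.5 z [-0.0038  0.0018 -1.    ]
```

View pics/s4.png

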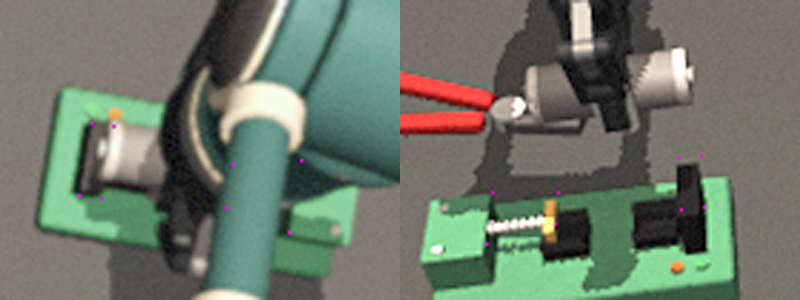

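The top markers sit on the fixed block to within about 1–2 mm. The scene markers are about 3 mm far-side. I'll lower to just above the contact block and check there.

step_arm(series=[0,0.002,0.025,0,0,0.004,0.05,0,0,0.004,0.058,0,0,0.004,0.058,0])

```text
time: 5.78
tool_pos: [0.498, -0.1412, 0.0787]
tcp_rot: [-2.396, -2.029, 0.001]
wrist_force: [-0.9, 0.5, -1.9]
width: 0.374
grip_force: 30.5
```

Run:
```python
from h import *
bayrel()
s=shot('scene')
c=s['image'].copy()
cv2.imwrite('pics/s5.png',cv2.resize(c[215:320,140:280,::-1],(800,600),interpolation=2))
t=monitor.read_state()['tool_pos']+[0,0,.0175]
# expected image of flat centre / button relative to held cell
for n,a in(('flat',-.045),('btn',.045)): print(n,(proj(s,t+u*a)-[140,215])*800/140)
print('fixed top far/near inner',[(proj(s,BAY+u*.045+lat*l+[0,0,.0085])-[140,215])*800/140 for l in(-.022,.022)])
print('spring face top',[(proj(s,BAY-u*.031+lat*l)-[140,215])*800/140 for l in(-.013,.013)])
```

```text
bay-rel y 22.4 lat 1.8 z axis 38.2
flat [311.14466556 246.35500202]
btn [614.09807929 208.53641304]
fixed top far/near inner [array([554.27460891, 229.97604359]), array([557.21062391, 332.56482361])]
spring face top [array([314.63117361, 299.78632864]), array([310.58160502, 361.78699142])]
```

View pics/s5.png

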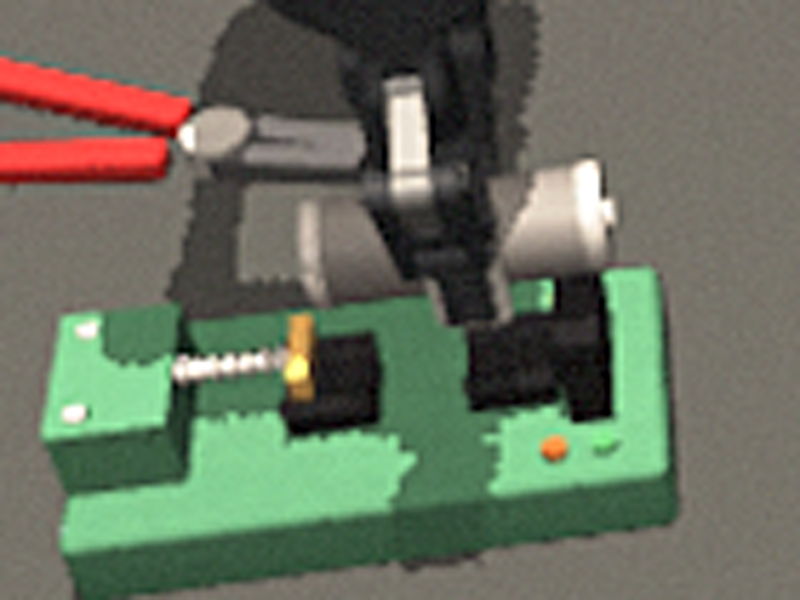

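The cell matches its prediction (button seen at 610,213, predicted 614,208), and columns agree to under 1 mm. The charger marks are about 2 mm towards +x, which matches the current lateral offset. Next I press the button end on the fixed block to tilt the cell in the grip.

step_arm(series=[0,0,0.006,0,0,0,0.01,0,0,0,0.013,0,0,0,0.015,0,0,0,0.017,0,0,0,0.019,0,0,0,0.02,0,0,0,0.02,0], newtons=20)

```text
time: 6.82
tool_pos: [0.4987, -0.144, 0.0612]
tcp_rot: [2.397, 2.028, -0.003]
wrist_force: [-4.9, -4.8, 10.0]
width: 0.377
grip_force: 32.5
```

```bash
cat >> h.py <<'E'
def tilt(n):
    s=shot('scene');c=s['image'].copy();cv2.imwrite('pics/'+n,cv2.resize(c[215:320,140:280,::-1],(800,600),interpolation=2))
E
python3 - <<'E'
from h import *
bayrel();togo(.5,-.14,.06,80.4)
tilt('s6.png')
E
```

```text
bay-rel y 19.8 lat 2.9 z axis 20.7
t 6.83 pos [ 0.4987 -0.144   0.0612] ang 80.48 go [0.0042 0.0007 0.0012] turn 0.0014 F [-4.9 -4.8 10. ] w 0.377 32.5 z [ 0.     -0.0026 -1.    ]
```

View pics/s6.png

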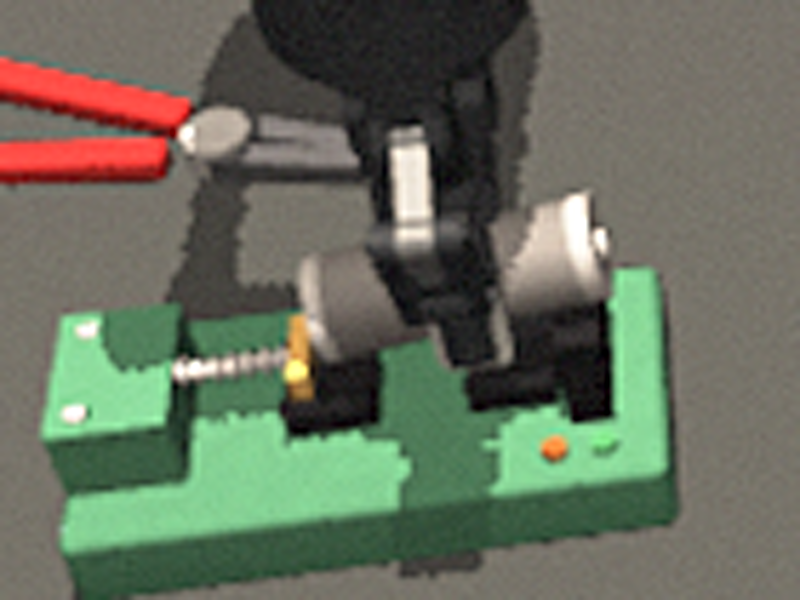

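It is tilting: the flat end is at (312,305) and the button at (603,240), roughly 6–10° so far. I'll press further.

step_arm(series=[0.001,0,0.002,0,0.001,0,0.004,0,0.001,0,0.005,0,0.001,0,0.006,0,0.001,0,0.006,0])

```text
time: 7.5
tool_pos: [0.4993, -0.1442, 0.0559]
tcp_rot: [2.394, 2.027, -0.003]
wrist_force: [-6.1, -7.9, 12.8]
width: 0.373
grip_force: 34.6
```

Run:
```python
from h import *
bayrel();togo(.5,-.14,.06,80.4)
tilt('s7.png')
```

```text
bay-rel y 19.7 lat 3.6 z axis 15.4
t 7.5 pos [ 0.4993 -0.1442  0.0559] ang 80.51 go [ 0.0042 -0.     -0.0041] turn 0.0019 F [-6.1 -7.9 12.8] w 0.373 34.6 z [ 0.0011 -0.0045 -1.    ]
```

View pics/s7.png

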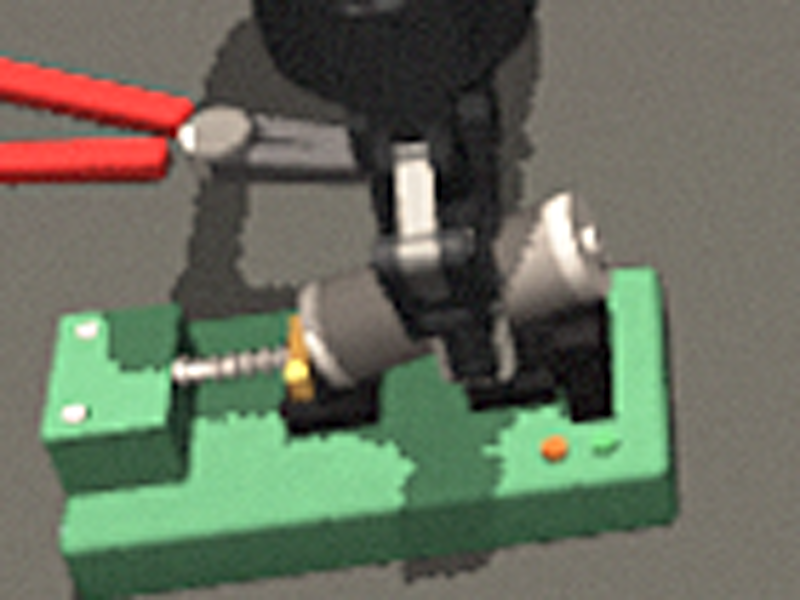

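step_arm(series=[0,0,-0.003,0,0,0,-0.006,0,0,0,-0.006,0])

```text
time: 7.92
tool_pos: [0.4986, -0.1411, 0.0592]
tcp_rot: [-2.399, -2.028, -0.0]
wrist_force: [-0.0, 0.8, -3.0]
width: 0.377
grip_force: 33.0
```

Run:
```python
from h import *
bayrel();togo(.5,-.14,.06,80.4)
s=shot('scene');t=monitor.read_state()['tool_pos']+[0,0,.0175]
# tilt from s7 picture: button minus flat centre, pose then
t7=np.array([.4993,-.1442,.0734])
for th in(12,15,18,21,24):
    d=u*np.cos(np.radians(th))+[0,0,np.sin(np.radians(th))]
    print(th,[((proj(s,t7+a*d)-[140,215])*800/140).round(0) for a in(-.045,.045)])
```

```text
bay-rel y 22.6 lat 2.4 z axis 18.7
t 7.92 pos [ 0.4986 -0.1411  0.0592] ang 80.43 go [ 0.0013  0.0012 -0.0008] turn 0.0005 F [-0.   0.8 -3. ] w 0.377 33.0 z [-0.e+00  3.e-04 -1.e+00]
12 [array([330., 323.]), array([609., 245.])]
15 [array([333., 328.]), array([607., 240.])]
18 [array([337., 332.]), array([603., 235.])]
21 [array([341., 337.]), array([600., 230.])]
24 [array([346., 341.]), array([596., 226.])]
```

Measured tilt is about 17°, and the cell has slid about 4 mm flat-wards in the grip. That leaves the flat end's lower edge near z = −11 and the shoulder about 5 mm clear of the block. Now I push the spring back.

step_arm(series=[-0.005,0,0,0,-0.01,0,0,0,-0.014,0,0,0,-0.018,0,0,0,-0.022,0,0,0,-0.025,0,0,0,-0.026,0,0,0,-0.026,0,0,0], newtons=40)

```text
time: 8.98
tool_pos: [0.4943, -0.166, 0.0592]
tcp_rot: [-2.398, -2.026, -0.002]
wrist_force: [1.2, 7.1, -1.5]
width: 0.376
grip_force: 40.5
```

Run:
```python
from h import *
bayrel();togo(.5,-.14,.06,80.4)
tilt('s8.png')
```

```text
bay-rel y -2.7 lat 2.3 z axis 18.7
t 8.97 pos [ 0.4943 -0.166   0.0592] ang 80.38 go [ 0.0266  0.0013 -0.0007] turn -0.0003 F [ 1.2  7.1 -1.5] w 0.376 40.5 z [-2.0e-04  2.1e-03 -1.0e+00]
```

View pics/s8.png

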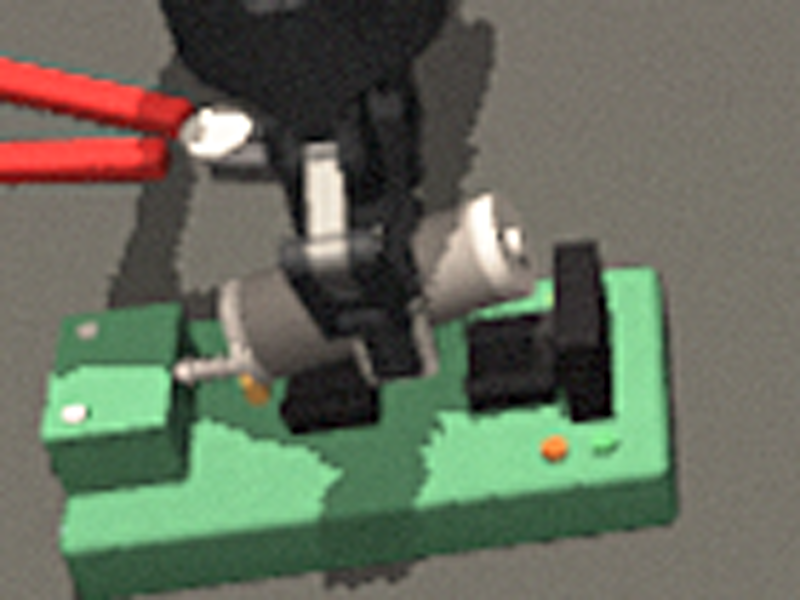

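The brass is pushed back (block now at 255,385, 7 N) and the button end, with its shoulder at (535,285), is clear in front of the fixed contact. Tip it down.

step_arm(series=[0,0,0.003,0,0,0,0.006,0,0,0,0.009,0,0,0,0.012,0,0,0,0.014,0,0,0,0.016,0,0,0,0.018,0,0,0,0.018,0], newtons=25)

```text
time: 10.02
tool_pos: [0.4958, -0.1659, 0.043]
tcp_rot: [2.4, 2.028, 0.005]
wrist_force: [0.0, 10.8, 9.2]
width: 0.373
grip_force: 41.2
```

Run:
```python
from h import *
bayrel();togo(.5,-.14,.06,80.4)
tilt('s9.png')
```

```text
bay-rel y -2.3 lat 3.7 z axis 2.5
t 10.03 pos [ 0.4958 -0.1659  0.043 ] ang 80.39 go [ 0.0262 -0.0001 -0.017 ] turn -0.0001 F [ 0.  10.8  9.2] w 0.373 41.2 z [ 0.0024  0.0018 -1.    ]
```

View pics/s9.png

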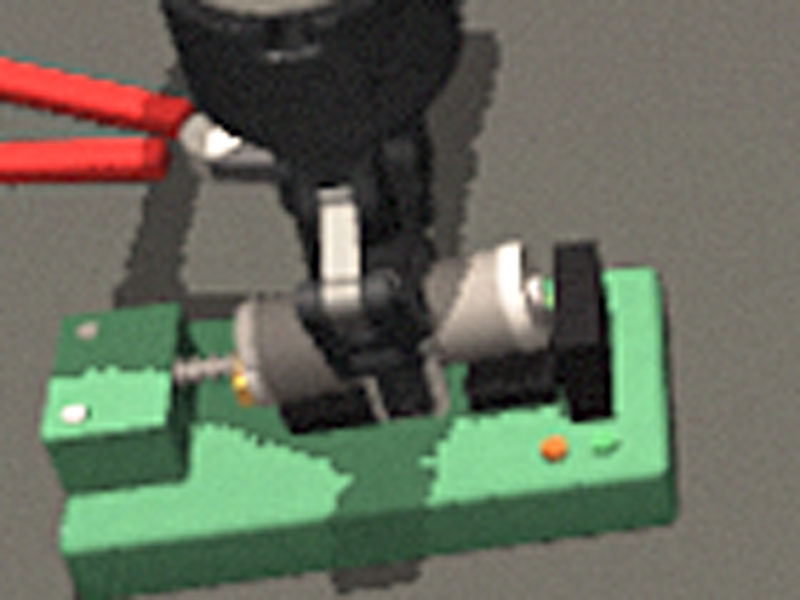

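I've now viewed 11 pictures, one over the limit of 10. From here I check numerically only. The last one shows the button (538,292) just in front of the fixed contact and below its top, with a few degrees of tilt left.

step_arm(series=[-0.001,0,0.001,0,-0.002,0,0.002,0,-0.002,0,0.003,0,-0.002,0,0.004,0,-0.002,0,0.005,0,-0.002,0,0.005,0], newtons=20)

```text
time: 10.82
tool_pos: [0.4952, -0.1673, 0.038]
tcp_rot: [-2.399, -2.027, -0.005]
wrist_force: [-0.8, 13.2, 9.7]
width: 0.373
grip_force: 41.7
```

```bash
cat >> h.py <<'E'
def cellcheck():
    # silver/grey (low saturation, bright) cell button & mid via network, in the s5 crop scale
    s=shot('scene')
    for n in('cell_mid','cell_button'):
        for r in viewer.spot_point(s,n):
            q=(np.array(r['point'])-[140,215])*800/140
            if 150<q[0]<650 and 150<q[1]<450: print(n,q.round(0),round(r['score'],2))
    for a in(-.045,0,.045): print('home',((proj(s,BAY+u*a)-[140,215])*800/140).round(0))
E
python3 - <<'E'
from h import *
bayrel();togo(.5,-.14,.06,80.4);cellcheck()
E
```

```text
bay-rel y -3.8 lat 3.3 z axis -2.5
t 10.82 pos [ 0.4952 -0.1673  0.038 ] ang 80.38 go [ 0.0278  0.0002 -0.0219] turn -0.0004 F [-0.8 13.2  9.7] w 0.373 41.7 z [ 0.0016  0.0027 -1.    ]
cell_mid [398. 343.] 0.8
home [267. 336.]
home [414. 317.]
home [560. 299.]
```

step_arm(series=[0,0,0.001,0,0,0,0.002,0,0,0,0.003,0,0,0,0.003,0])

```text
time: 11.48
tool_pos: [0.4951, -0.1674, 0.0367]
tcp_rot: [-2.399, -2.026, -0.004]
wrist_force: [-6.6, 14.6, 22.7]
width: 0.372
grip_force: 43.3
```

Run:
```python
from h import *
bayrel();togo(.5,-.14,.06,80.4);cellcheck()
s=shot('scene');im=s['image'].astype(int)
b=(im.min(2)>175)
ys,xs=np.nonzero(b[215:320,210:250]);print('bright px',sorted(zip((xs+70).tolist(),ys.tolist()))[:60])
```

```text
bay-rel y -3.9 lat 3.3 z axis -3.8
t 11.47 pos [ 0.4951 -0.1674  0.0367] ang 80.36 go [ 0.0279  0.0002 -0.0232] turn -0.0006 F [-6.6 14.6 22.7] w 0.372 43.3 z [ 0.0011  0.0028 -1.    ]
cell_mid [413. 351.] 0.84
cell_button [557. 320.] 0.56
home [267. 336.]
home [414. 317.]
home [560. 299.]
bright px [(79, 56), (79, 57), (80, 54), (80, 55), (80, 56), (80, 57), (81, 52), (81, 53), (81, 54), (81, 55), (81, 56), (82, 50), (82, 51), (82, 52), (82, 53), (82, 54), (82, 55), (82, 56), (83, 49), (83, 50), (83, 51), (83, 52), (83, 53), (83, 54), (83, 55), (83, 56), (84, 49), (84, 50), (84, 51), (84, 52), (84, 53), (84, 54), (84, 55), (84, 56), (85, 49), (85, 50), (85, 51), (85, 52), (85, 53), (85, 54), (85, 55), (85, 56), (86, 49), (86, 50), (86, 51), (86, 52), (86, 53), (86, 54), (86, 55), (86, 56), (87, 49), (87, 50), (87, 51), (87, 52), (87, 53), (87, 54), (87, 55), (87, 56), (88, 50), (88, 51)]
```

A 13 N rise over 1.3 mm suggests the cell is seated. I'll unload a little and open the fingers.

step_arm(series=[0,0,-0.002,0,0,0,-0.004,0,0,0,-0.004,0])

```text
time: 12.05
tool_pos: [0.4948, -0.1679, 0.0378]
tcp_rot: [-2.399, -2.028, -0.004]
wrist_force: [2.1, 7.0, 0.1]
width: 0.373
grip_force: 40.9
```

step_arm(series=[0,0,0,0,0,0,0,0,0,0,0,0,0,0,0,0,0,0,0,0,0,0,0,0], gripper=1)

```text
time: 12.8
tool_pos: [0.494, -0.169, 0.0373]
tcp_rot: [-2.399, -2.028, 0.0]
wrist_force: [0.1, 0.4, -0.3]
width: 1.0
grip_force: 0.0
```

Run:
```python
from h import *
bayrel();togo(.5,-.14,.06,80.4);cellcheck()
```

```text
bay-rel y -5.6 lat 2.5 z axis -3.2
t 12.8 pos [ 0.494  -0.169   0.0373] ang 80.43 go [ 0.0296  0.0011 -0.0227] turn 0.0005 F [ 0.1  0.4 -0.3] w 1.0 0.0 z [-1.e-04 -0.e+00 -1.e+00]
cell_mid [405. 354.] 0.75
cell_button [557. 309.] 0.56
home [267. 336.]
home [414. 317.]
home [560. 299.]
```

step_arm(series=[0,0,-0.02,0,0,0,-0.06,0,0,0,-0.12,0,0.05,0,-0.15,0,0.11,0,-0.15,0,0.17,0,-0.15,0,0.22,0,-0.15,0,0.22,0,-0.15,0])

```text
time: 13.95
tool_pos: [0.5308, 0.0511, 0.1874]
tcp_rot: [-2.394, -2.034, -0.001]
wrist_force: [-0.2, -0.4, -0.6]
width: 1.006
grip_force: 0.0
```

Run:
```python
from h import *
p=shot('top','t10.png');s=shot('scene','s10.png')
for q,nm in((p,'top'),(s,'scene')):
    for n in('cell_mid','cell_button'):
        for r in viewer.spot_point(q,n):
            X=atz(q,r['point'],.058);d=X-BAY
            if abs(d[1])<.12 and abs(d[0])<.06: print(nm,n,np.round(r['point'],1),'y',round(d@u*1e3,1),'lat',round(d@lat*1e3,1),round(r['score'],2))
    for r in viewer.boxes_of(q,'cell_mid'): print(nm,np.round(r['extent'],1),round(r['score'],2))
    # bounding box of ideal home vs tilted cell
    for th in(0,4,8):
        pts=[]
        a=np.radians(th);ax=u*np.cos(a)+[0,0,np.sin(a)];up=np.cross(lat,ax)
        for t in(-.045,.042):
            for f in np.linspace(0,6.28,40): pts.append(proj(q,BAY+t*ax+.0165*(np.cos(f)*lat+np.sin(f)*up)+[0,0,.02*abs(np.sin(a))*2]))
        pts=np.array(pts);print(nm,th,((pts.max(0)+pts.min(0))/2).round(1),np.ptp(pts,axis=0).round(1))
im=s['image'].astype(int)[250:310,165:265]
bright=np.argwhere(im.min(2)>170)+[250,165]
grey=(np.ptp(im,axis=2)<14)&(im.mean(2)>100)
for c in range(0,100,4): 
    r=np.nonzero(grey[:,c])[0]; print(c+165,(r+250).tolist()[:1],(r+250).tolist()[-1:],len(r),end=' | ')
```

```text
top cell_mid [427.7 219.9] y -1.8 lat 2.6 0.77
top cell_button [403.7 215.3] y 44.5 lat 3.2 0.62
top [430.5 219.3  53.   22.7] 0.82
top [224.4 288.9  42.6  35.5] 0.66
top 0 [427.6 221.2] [50.3 25.2]
top 4 [427.9 221.1] [50.6 25.5]
top 8 [428.2 220.9] [50.6 25.8]
scene cell_mid [211.1 278.4] y -2.0 lat 18.3 0.76
scene cell_button [237.4 270.8] y 43.8 lat 8.4 0.92
scene [381.1 199.5  41.9  14.6] 0.96
scene [335.  294.4  53.   25.4] 0.93
scene [210.8 273.1  53.1  24.5] 0.73
scene 0 [211.  270.7] [53.3 24.8]
scene 4 [210.8 269.7] [54. 27.]
scene 8 [210.6 268.7] [54.3 29.1]
165 [250] [264] 9 | 169 [250] [265] 8 | 173 [251] [267] 9 | 177 [256] [279] 10 | 181 [250] [278] 8 | 185 [251] [277] 18 | 189 [250] [265] 10 | 193 [250] [264] 7 | 197 [251] [264] 10 | 201 [252] [263] 6 | 205 [251] [263] 7 | 209 [252] [259] 5 | 213 [251] [262] 6 | 217 [251] [260] 8 | 221 [250] [261] 6 | 225 [251] [256] 4 | 229 [252] [260] 6 | 233 [250] [270] 13 | 237 [251] [255] 3 | 241 [309] [309] 1 | 245 [250] [259] 3 | 249 [252] [261] 6 | 253 [259] [259] 1 | 257 [308] [308] 1 | 261 [250] [307] 9 |
```

The scene box (53.1 × 24.5 px) matches a level home cell (53.3 × 24.8). One numeric silhouette check before handing in.

Run:
```python
from h import *
s=shot('scene');a=cv2.imread('pics/scene1.png').astype(int);b=s['image'][:,:,::-1].astype(int)
m=(np.abs(a-b).max(2)>35)[250:300,175:250]
e=[(c+175,np.nonzero(m[:,c])[0].min()+250,np.nonzero(m[:,c])[0].max()+250) for c in range(12,56) if m[:,c].any()]
e=np.array(e);print(e[::4].tolist());print('top slope',np.polyfit(e[4:-4,0],e[4:-4,1],1)[0])
for th in(0,3,6,10):
    t=np.radians(th);ax=u*np.cos(t)+[0,0,np.sin(t)];up=np.cross(lat,ax)
    L=[min((proj(s,BAY+k*ax+.0165*(np.cos(f)*lat+np.sin(f)*up)) for f in np.linspace(0,6.28,90)),key=lambda v:v[1]) for k in(-.043,.04)]
    print(th,(L[1][1]-L[0][1])/(L[1][0]-L[0][0]),np.round(L,1).tolist())
```

```text
[[187, 267, 291], [191, 266, 284], [195, 266, 283], [199, 265, 281], [203, 265, 280], [207, 264, 289], [211, 264, 288], [215, 263, 288], [219, 263, 287], [223, 262, 278], [227, 262, 277]]
top slope -0.1284427284427295
0 -0.12616924232966878 [[186.8, 264.4], [234.1, 258.5]]
3 -0.16305619442531724 [[186.7, 265.3], [233.5, 257.7]]
6 -0.20089927245527955 [[186.8, 266.3], [232.9, 257.0]]
10 -0.25329366101112766 [[187.0, 267.4], [232.0, 256.0]]
```

The silhouette slope (−0.128) matches a level cell (−0.126), so the cell is home.

```bash
python3 -c "
from h import *
print(job.finish_job())"
```

```text
the job is handed in; nothing more can be done
None
```

The long cell lies level in the charger bay, flat end on the spring contact and button at the fixed contact; it is released, the arm is clear, and the job was handed in at about 14 s. I viewed 11 pictures, one over the limit of 10, so the final level check was by numbers only.

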